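# Clear the tipped bottle and peel off a stuck tray

## Robot

A 7-joint arm with a two-finger parallel gripper is mounted at the origin on a cart in front of the work surface, level with it; the furniture and walls round the work are solid. World frame = base frame: x ahead of the robot, y to its left, z up, the work surface at z = 0. Lengths are in m, angles in rad, forces in N, time in s.
With the tool pointing down it reaches from about 0.4 to 0.75 m from the base axis. Payload 19.5 kg.
Tool frame: the origin (TCP) lies on the centre line of the jaws, within the pads' length; the fingertips stand 25 mm ahead of it and the grasp point (between the pads) lies 6 mm ahead of it (r.tcp_to_tips is the distance from the TCP to the fingertips, in m); z points along the fingers, y is the direction in which the jaws open and shut (so a half turn about z gives the same grasp; the last joint's range is limited). The gripper opens to 85 mm and grips with 20 to 120 N. Pads are 22 mm wide; open, the fingers measure 114 mm over their backs; the gripper's body (76 mm by 85 mm) begins 54 mm behind the grasp point. The pads swing forward as they close: fully open they stand 13 mm farther back than shut.
Start: joints at [1.295, 0.707, -0.028, 1.485, 0.022, 0.951, -0.075], TCP at [0.133, -0.559, 0.256] pointing down, gripper open.
Joint ranges: [-2.71, 2.71], [-0.32, 2.16], [-1.57, 1.52], [0, 2.45], [-1.46, 4.6], [0, 2.02], [-2.83, 2.83]. Speed limits (rad/s): [1.89, 1.89, 2.57, 2.57, 3.01, 3.01, 3.01].

## Interface

Orientations are given as a unit quaternion [x, y, z, w].
In Python, from bench import r gives the robot as it stands. Calls block until the motion is done:
- r.move_ptp(position, orientation): joint-space move of the TCP to a pose.
- r.servo_line(position, ori=None, max_speed=0.15, until_force=None): straight line of the TCP; ori=None keeps the orientation; max_speed is the mean speed in m/s. With until_force (N) it stops when the force on the tool has changed by that much, and returns True; else False.
- r.move_joints(angles): joint-space move.
- r.grip(opening): finger opening in m; the grip force is fixed at half the most; returns when the fingers have stopped.
- r.pause(seconds).
- r.ik(position, orientation): joint angles nearest the present ones, or None.
- r.read_state(): the state.
- r.get_image(name): name is "scene" or "side" or "wrist"; returns a dict with "color" (384x512x3 uint8, blue, green, red), "range_z" (384x512 float32, m along the optical axis (not along the pixel's ray), 0 where there is no reading), "fov_y" (degrees; the focal length in pixels is half the picture's height over the tangent of half this angle, whatever the lens; pixels are square), "cx", "cy" (the principal point, pixels), "cam_to_world" (4x4, takes a point from camera to world coordinates). Camera axes: x right, y up, looking along -z (the intrinsics and any distortion apply to the point x, -y, -z); pixel columns grow to the right and rows downward; lengths in m; the calibration is good to about 2 mm. A picture is of the moment at which its call begins.
A pose or a line that the arm cannot do raises r.PlanningError and nothing moves.
- r.hand_in(): hands the job in, once; it reports no verdict.
Trained networks look in the newest picture that a camera, given by its name, has taken for a name from the list of things; names that differ only in an ending like _2 or _b are one class to them, and where a whole thing is asked for, a point or a joint stands for the part that bears it (a point fixed in the world has none). Each returns a list of dicts, best first, with "confidence" (0 to 1); they miss things now and then, are a little off and sometimes report something else, mostly with a low value. They report only what shows in the picture. A call takes as long as a camera call.
- r.recognise(camera, name): "centre" ([column, row] in pixels, amid what is visible of it).
- r.spot_point(camera, name): "centre" ([column, row] in pixels: a listed point, or the origin of a listed thing).
The state is a dict: "t": time; "qpos": joint angles; "joint_vel": joint speeds; "joint_efforts": joint torques, N m; "eef_pos": TCP position; "orientation": TCP orientation; "ft_force": force on the tool from outside, world axes, zero at the start; "torque": the same for the moment, N m; "finger_gap": finger opening in m.
Only numpy, scipy, OpenCV 4.12 (cv2) and the standard library are available. Lean on these libraries where they do the work, as an engineer would, in place of code of your own. Each camera call takes 0.05 s, during which the arm holds its last target. There are 200 camera calls.

## Task

The small dispenser bottle has toppled into the top tray of the stuck stack: stand it upright on its base in the empty place between the two brush jars in the aluminium channel and let go of it. Then take the top tray by its upright thumb lug and peel it off, lifting that corner first by at least 3 cm while the diagonally opposite corner stays down in the stack, and finally hold the tray up, roughly level and right way up, with all of it at least 10 cm above where it lay. The program finishes while still holding the tray still up there; do not put it down, and leave the jars and everything else standing where they are.

Things in the scene. Friction and masses are not known exactly. Their poses are not given: they have to be found in the camera images.
- bottle: small off-white dispenser bottle, 49 mm diameter, 115 mm tall, about 110 g; straight body up to 88 mm, 38 mm neck and fixed cap above. Origin: centre of its base; z runs from base to cap. At the start it lies in the middle channel of the top tray along the tray's x axis, cap to the tray's -x side (roughly to the robot's right); two ribs keep it from rolling
- tray: top tray, loose, rigid grey formed plastic, about 110 g. Origin: centre of the pocket's underside; z up, x along the long side. Pocket 150 (x) x 128 (y) mm outside, 144 x 122 mm inside, floor 3 mm thick, walls 3 mm; flat flange all round, 190 x 168 mm, its top 18 mm above the origin. Two floor ribs along x at y = +-20 mm, 6 mm high
- lug (a point): centre of the top tray's thumb lug: an upright block on the flange at the -x, +y corner (the one near the robot on the right), 12 mm thick, 28 mm long, reaching 12 mm above and 11 mm below this point (there the flange begins). Its length lies along the tray's diagonal (-0.716 rad from tray x), so grip across that, 12 mm. Tray frame (-85, 74, 29) mm; axes as the tray's
- far_corner (a point): top of the tray's flange at the corner diagonally across from the lug, tray frame (85, -74, 18) mm
- left_corner (a point): top of the tray's flange at its +x, +y corner (near left), tray frame (85, 74, 18) mm
- right_corner (a point): top of the tray's flange at its -x, -y corner (far right), tray frame (-85, -74, 18) mm
- stack: rest of the stack: lower trays of the same outline, fixed to the bench. Origin: underside centre; axes as the seated tray's, which sits 30 mm above it, its pocket 10 mm deep in the next tray with 4 mm clearance. Spring pads there grip its walls by friction: about 5 to 20 N to pull straight up, about half that at one corner; free after 15 mm. Its highest flange is 38 mm above the bench
- far_seat (a point): fixed point of the stack where far_corner lies while the top tray is fully seated
- lane: aluminium channel fixed to the bench, 72 mm wide (x), 290 mm long (y); floor 6 mm thick, side walls 15 mm high (9 above the floor) with 66 mm between them. Origin: centre of its underside, which is the middle of the empty place for the bottle; x across it, pointing roughly to the robot's right, y along the row, pointing roughly away from the robot
- jar_a: small white brush jar, loose, 42 mm diameter, 60 mm tall plus a thin wooden brush handle to 92 mm; stands in the channel about 105 mm from the empty place's middle, on one side or the other. Origin: centre of its base, z up
- jar_b: small jar with a screw cap and brush handle, loose, 43 mm diameter, 58 mm tall (100 mm with handle); stands in the channel on the other side. Origin: centre of its base, z up
- spool: bystander: thread spool with black flanges, 42 mm diameter, 56 mm tall, standing at the front of the bench. Origin: centre of its base
- cork: bystander: cork stub, 40 mm diameter, 36 mm tall, behind the work. Origin: centre of its base
- iron: bystander: flat pricking iron, 108 x 16 x 10 mm, lying at the left. Origin: centre of its underside
- spool_back: bystander: thread spool with wooden flanges, 42 mm diameter, 56 mm tall, at the left. Origin: centre of its base

How it is judged:
By the outcome, as a careful person would: the job done as asked, in the order asked, and still so for the second after the job is handed in, while the arm keeps its last pose, push and grip.
It also fails if it takes over 58 s, if anything falls off the work surface, if the arm or the gripper's body presses on something with over 40 N, if the wrist force passes 120 N, or if a joint passes its speed limit or range.

## Working session

There is one attempt and no reset: what is moved stays moved. The work goes in short steps, each a Python script; the robot and the scene stay as the last script left them, time stands still between calls to the robot, and variables do not carry over. Pictures are saved under pics/ and viewed, about 8 in all and at most 12, crops included, and the job is handed in when it is done.

```bash
mkdir -p pics; ls; cat > h.py <<'E'
from bench import r
import numpy as np, cv2
from scipy.spatial.transform import Rotation as R
def cam(n):
    im=r.get_image(n); return im
def uv2w(im,u,v,z=None,depth=None):
    H,W=im["color"].shape[:2]; f=H/2/np.tan(np.radians(im["fov_y"])/2)
    d=np.array([(u-im["cx"])/f,-(v-im["cy"])/f,-1.]); T=np.array(im["cam_to_world"])
    if z is not None:
        dw=T[:3,:3]@d; s=(z-T[2,3])/dw[2]; return T[:3,3]+s*dw
    if depth is None: depth=im["range_z"][int(round(v)),int(round(u))]
    return T[:3,:3]@(d*depth)+T[:3,3]
def cloud(im):
    H,W=im["color"].shape[:2]; f=H/2/np.tan(np.radians(im["fov_y"])/2)
    v,u=np.mgrid[:H,:W]; z=im["range_z"]; T=np.array(im["cam_to_world"])
    P=np.stack([(u-im["cx"])/f*z,-(v-im["cy"])/f*z,-z],-1)
    W_=P@T[:3,:3].T+T[:3,3]; W_[z<=0]=np.nan; return W_
E
python3 - <<'E'
from h import *
print({k:np.round(v,3).tolist() if not isinstance(v,float) else v for k,v in r.read_state().items()}, r.tcp_to_tips)
for c in ["scene","side"]:
    im=cam(c); cv2.imwrite(f"pics/{c}0.png",im["color"]); print(c,im["fov_y"],im["cx"],im["cy"],[k for k in im],np.round(im["cam_to_world"],3).tolist())
    np.savez(f"{c}0.npz",**{k:v for k,v in im.items()})
    for n in ["bottle","tray","lug","far_corner","left_corner","right_corner","lane","jar_a","jar_b","stack","far_seat"]:
        try:
            s=r.spot_point(c,n)
            for q in s[:2]: print(c,n,np.round(q["centre"],1),round(q["confidence"],2),np.round(uv2w(im,*q["centre"]),3))
        except Exception as e: print(n,e)
E
```

```text
pics
{'t': 0.0, 'qpos': [1.295, 0.707, -0.028, 1.485, 0.022, 0.951, -0.075], 'joint_vel': [0.002, 0.002, 0.0, 0.0, 0.001, -0.001, -0.001], 'joint_efforts': [-0.002, -88.321, 1.234, -23.617, 0.017, 0.007, -0.0], 'eef_pos': [0.133, -0.559, 0.256], 'orientation': [0.993, 0.117, -0.0, -0.001], 'ft_force': [-0.559, 0.534, -0.0], 'torque': [0.01, 0.019, 0.001], 'finger_gap': 0.08524227831206813} 0.025
scene 54.40637828829 255.5698491204749 192.39625128770533 ['color', 'range_z', 'fov_y', 'cx', 'cy', 'cam_to_world'] [[-0.654, 0.514, -0.555, 0.016], [-0.757, -0.455, 0.47, 0.518], [-0.011, 0.727, 0.687, 0.782], [0.0, 0.0, 0.0, 1.0]]
scene bottle [215.7 208.6] 0.64 [0.627 0.144 0.055]
scene tray [237.9 208.4] 0.73 [0.589 0.097 0.053]
scene lug [280.  202.6] 0.57 [0.516 0.01  0.073]
scene far_corner [195. 197.] 0.64 [0.71  0.157 0.047]
scene left_corner [218.7 227.6] 0.69 [0.57  0.177 0.051]
scene left_corner [328.1 235.4] 0.66 [ 0.381 -0.04   0.017]
scene right_corner [251.5 174.8] 0.91 [ 0.675 -0.025  0.049]
scene right_corner [131.4 272. ] 0.21 [0.609 0.41  0.032]
scene lane [319.2 172.8] 0.
[... 622 characters left out ...]
, 0.0, 1.0]]
side tray [271.9 195.6] 0.56 [0.61  0.031 0.062]
side lug [240.1 200.9] 0.71 [0.516 0.006 0.062]
side lug [272.7 202.9] 0.68 [0.613 0.032 0.037]
side far_corner [296.2 181.6] 0.7 [0.697 0.138 0.053]
side left_corner [253.6 178.9] 0.87 [0.565 0.173 0.051]
side left_corner [274.6 267. ] 0.31 [ 0.591 -0.24   0.007]
side right_corner [290.8 205. ] 0.59 [ 0.66  -0.009  0.051]
side lane [274.7 269.1] 0.93 [ 0.59  -0.25   0.009]
side jar_a [235.1 256.5] 0.97 [ 0.496 -0.216  0.026]
side jar_a [316.5 275. ] 0.61 [ 0.683 -0.296  0.021]
side jar_b [235.1 256.5] 0.97 [ 0.496 -0.216  0.026]
side jar_b [316.5 275. ] 0.61 [ 0.683 -0.296  0.021]
side stack [272.4 202.1] 0.96 [0.613 0.043 0.034]
```

```bash
python3 - <<'E'
from h import *
a=[]
Ps=[]
for c,cr in [("scene",(110,300,120,420)),("side",(120,340,180,400))]:
    im=dict(np.load(f"{c}0.npz")); im["fov_y"]=float(im["fov_y"]);
    r0,r1,c0,c1=cr
    a.append(cv2.resize(cv2.resize(im["color"][r0:r1,c0:c1],None,fx=2,fy=2,interpolation=cv2.INTER_CUBIC),(600,int(600*(r1-r0)/(c1-c0))))) 
    P=cloud(im).reshape(-1,3); 
    m=(np.abs(P[:,2]-.048)<.005)&(P[:,0]>.4)&(P[:,0]<.8)&(P[:,1]>-.06)&(P[:,1]<.24)
    q=P[m]; Ps.append(q); print(c,len(q),q[:,2].mean(), cv2.minAreaRect((q[:,:2]*1000).astype(np.float32)))
    m=(P[:,2]>.06)&(P[:,2]<.12)&(P[:,0]>.48)&(P[:,0]<.75)&(P[:,1]>-.04)&(P[:,1]<.2)
    q=P[m]; print(" high",len(q),q.mean(0),q.max(0),q.min(0), cv2.minAreaRect((q[:,:2]*1000).astype(np.float32)))
    # lane walls: z ~.015
    m=(np.abs(P[:,2]-.0135)<.006)&(P[:,0]>.4)&(P[:,0]<.8)&(P[:,1]>-.36)&(P[:,1]<-.1)
    q=P[m]; print(" lane",len(q),cv2.minAreaRect((q[:,:2]*1000).astype(np.float32)))
    m=(P[:,2]>.03)&(P[:,2]<.12)&(P[:,0]>.4)&(P[:,0]<.8)&(P[:,1]>-.36)&(P[:,1]<-.1)
    q=P[m]; 
    for s in (q[q[:,0]<.58],q[q[:,0]>.58]): print(" jar",len(s),np.median(s,0),s.max(0),s.min(0))
q=np.vstack(Ps); print("all",cv2.minAreaRect((q[:,:2]*1000).astype(np.float32)))
cv2.imwrite("pics/a1.png",a[0]); cv2.imwrite("pics/a2.png",a[1])
E
```

```text
scene 1408 0.04803071305398287 ((602.711669921875, 69.37811279296875), (240.18978881835938, 393.7113342285156), 87.0678482055664)
 high 623 [0.59551175 0.09133381 0.07345558] [0.64413268 0.14987362 0.08474258] [0.50837883 0.00559082 0.06006725] ((589.2261352539062, 64.79109191894531), (185.09146118164062, 76.13685607910156), 55.49924087524414)
 lane 635 ((600.5896606445312, -230.60447692871094), (393.6602478027344, 255.44601440429688), 0.09581471234560013)
 jar 244 [ 0.48589053 -0.18455701  0.06195621] [ 0.51109493 -0.17174204  0.10687842] [ 0.46856095 -0.21389984  0.03052524]
 jar 169 [ 0.6847189  -0.26837722  0.05738392] [ 0.70897864 -0.25474936  0.1003842 ] [ 0.67033433 -0.29391408  0.03012314]
side 717 0.04904950133162007 ((564.1973876953125, 48.91145324707031), (280.8144836425781, 250.13682556152344), 76.6343994140625)
 high 376 [0.60057824 0.06726547 0.07363793] [0.64470141 0.14226369 0.08617229] [0.51027269 0.00116517 0.06011624] ((592.393798828125, 59.07638168334961), (186.9160614013672, 76.81332397460938), 54.59675979614258)
 lane 1597 ((569.1304931640625, -228.30201721191406), (258.7858581542969, 338.9500427246094), 89.2432861328125)
 jar 357 [ 0.49106351 -0.20741856  0.06070637] [ 0.51206253 -0.17577673  0.10781401] [ 0.47014551 -0.21907224  0.03016812]
 jar 361 [ 0.68894278 -0.29083198  0.05666395] [ 0.711901   -0.25994524  0.10090622] [ 0.67093829 -0.30174426  0.03013338]
all ((597.2672119140625, 67.83425903320312), (253.80136108398438, 393.9107360839844), 89.91277313232422)
```

View pics/a1.png

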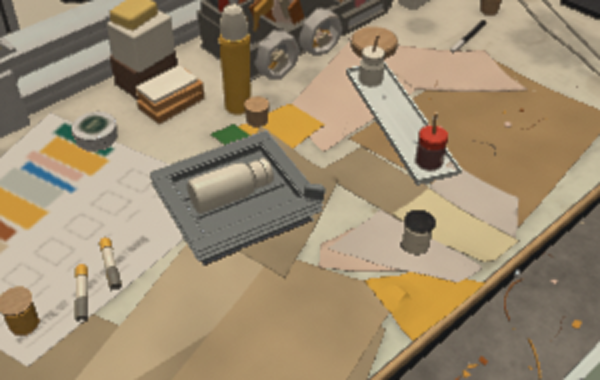

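View pics/a2.png

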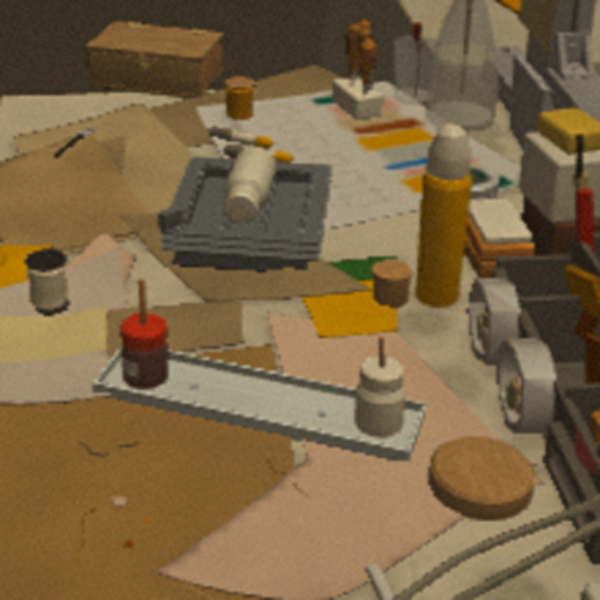

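```bash
python3 - <<'E'
from h import *
from scipy.optimize import minimize
ims={}
Q=[]
for c in ("scene","side"):
    im=dict(np.load(f"{c}0.npz")); im["fov_y"]=float(im["fov_y"]); Q.append(cloud(im).reshape(-1,3))
for n,P in list(zip(("scene","side"),Q))+[("all",np.vstack(Q))]:
    P=P[~np.isnan(P[:,0])]
    u=np.array([.2,-.0825]);u/=np.linalg.norm(u);w=np.array([-u[1],u[0]])
    d=P[:,:2]-[.59,-.237]; a=d@u; b=d@w
    m=(np.abs(a)<.16)&(np.abs(b)<.045)&(P[:,2]>.0105)&(P[:,2]<.018)&((np.abs(a)<.07)|(np.abs(b)>.028))
    print(n,"lane",m.sum(),cv2.minAreaRect((P[m][:,:2]*1000).astype(np.float32)))
    # tray: rectangle fit, soft
    m=(np.hypot(P[:,0]-.608,P[:,1]-.083)<.15)&(np.abs(P[:,2]-.0485)<.0035)
    q=P[m][:,:2]
    def res(p):
        c,s=np.cos(p[2]),np.sin(p[2]); e=(q-p[:2])@np.array([[c,-s],[s,c]])
        ex=np.abs(e[:,0]); ey=np.abs(e[:,1])
        out=np.hypot(np.maximum(ex-.095,0),np.maximum(ey-.084,0)); inn=np.minimum(np.maximum(.072-ex,0),np.maximum(.061-ey,0)) if 0 else np.maximum(np.minimum(.072-ex,.061-ey),0)
        return np.sum(np.minimum(out,.01)+np.minimum(inn,.01))
    best=min((minimize(res,[.608,.083,t],method="Nelder-Mead",options=dict(initial_simplex=[[.608,.083,t],[.618,.083,t],[.608,.093,t],[.608,.083,t+.05]])) for t in (1.2,1.265,1.33)),key=lambda o:o.fun)
    print(" tray",len(q),best.x.round(4),best.fun/len(q))
    c,s=np.cos(best.x[2]),np.sin(best.x[2]); e=P.copy(); e[:,:2]=(P[:,:2]-best.x[:2])@np.array([[c,-s],[s,c]])
    m=(np.abs(e[:,0])<.07)&(np.abs(e[:,1])<.045)&(e[:,2]>.06)&(e[:,2]<.1); b=e[m]
    print(" bottle x",np.percentile(b[:,0],[0,1,99,100]).round(4),"y",np.percentile(b[:,1],[1,50,99]).round(4),"z",b[:,2].max().round(4))
    m=(np.abs(e[:,0]+.085)<.025)&(np.abs(e[:,1]-.074)<.025)&(e[:,2]>.055); b=e[m]
    print(" lug",len(b),b.mean(0).round(4),b.min(0).round(4),b.max(0).round(4))
E
```

```text
scene lane 176 ((587.9093017578125, -236.0106201171875), (74.89493560791016, 288.46380615234375), 65.94805145263672)
 tray 1307 [0.6119 0.0819 1.3495] 0.0003450468500260167
 bottle x [-0.0504 -0.0477  0.064   0.0645] y [-0.0118  0.0141  0.0276] z 0.0847
 lug 71 [-0.0829  0.0762  0.0655] [-0.0965  0.0651  0.0551] [-0.0721  0.0858  0.0737]
side lane 487 ((589.6426391601562, -238.66848754882812), (77.32132720947266, 288.21185302734375), 65.8312759399414)
 tray 668 [0.6133 0.0798 1.3547] 0.0004164063176098775
 bottle x [-0.054  -0.0524  0.0613  0.0648] y [-0.0211 -0.001   0.0239] z 0.0862
 lug 61 [-0.0876  0.0741  0.0653] [-0.0983  0.0634  0.0553] [-0.0751  0.0855  0.0739]
all lane 663 ((588.4610595703125, -237.89146423339844), (77.88027954101562, 291.0046081542969), 65.94805145263672)
 tray 1975 [0.6124 0.0811 1.351 ] 0.0003903488404380292
 bottle x [-0.0552 -0.0519  0.0646  0.0652] y [-0.0213  0.0095  0.0279] z 0.0862
 lug 132 [-0.0853  0.075   0.0654] [-0.0997  0.0619  0.0551] [-0.0713  0.0866  0.0739]
```

```bash
cat > plan.py <<'E'
from h import *
T0=np.array([.6124,.0811,.030]); yaw=1.351; up=np.array([0,0,1.])
tx=np.array([np.cos(yaw),np.sin(yaw),0]); ty=np.cross(up,tx)
L0=np.array([.5887,-.2375,0]); la=np.radians(-24.05); h=np.array([np.sin(la),-np.cos(la),0])
def fr(x,z): return np.column_stack([x,np.cross(z,x),z])
def bottle(alpha,sg,s=.058,zg=.063,zl=.002):
    B0=fr(-up,-tx); B1=fr(h,up)
    z=np.array([np.cos(alpha),0,-np.sin(alpha)]); y=np.array([0,sg,0.]); Rt=np.column_stack([np.cross(y,z),y,z])
    R0,R1=B0@Rt,B1@Rt
    g=T0+tx*(.063-s)+ty*.002; g[2]=zg
    off=zg-.0595 # grasp above axis -> in bottle frame -x
    p=L0+B1@np.array([-off,0,s]); p[2]+=.006+zl
    tcp=lambda g,Rm:g-.006*Rm[:,2]
    return tcp(g,R0),R.from_matrix(R0).as_quat(),tcp(p,R1),R.from_matrix(R1).as_quat(),R0[:,2],R1[:,2]
E
python3 - <<'E'
from plan import *
for al in (0,20,35,50):
  for sg in (1,-1):
    g,q0,p,q1,z0,z1=bottle(np.radians(al),sg)
    print(al,sg)
    for n,a,q in (("pre",g-.1*z0,q0),("g",g,q0),("lift",g+[0,0,.15],q0),("above",p+[0,0,.12],q1),("p",p,q1),("ret",p-.08*z1,q1)):
        k=r.ik(a,q); print("  ",n,None if k is None else np.round(k,2))
ld=yaw-.716; dg=np.array([np.cos(ld),np.sin(ld),0])
lug=T0+tx*-.085+ty*.074+[0,0,.029]; print(lug)
for sg in (1,-1):
    y=sg*np.cross(up,dg); M=np.column_stack([np.cross(y,-up),y,-up])
    for dz in (.018,.2): k=r.ik(lug+[0,0,dz],R.from_matrix(M).as_quat()); print(sg,None if k is None else np.round(k,2))
E
```

```text
0 1
   pre [-0.12  0.88 -0.14  1.42  0.15  0.85 -0.53]
   g [-0.16  1.02 -0.07  1.48  0.1   0.64 -0.5 ]
   lift [-0.1   0.82 -0.2   1.36  0.18  0.98 -0.56]
   above [-0.31  1.5   0.71  1.02  0.63  1.54 -0.65]
   p [-0.3   1.73  0.79  0.83  0.47  1.56 -0.67]
   ret [-0.31  1.78  0.79  0.52  0.45  1.83 -0.57]
0 -1
   pre [ 0.3   1.18 -1.35  1.4   1.14  1.43  1.89]
   g [-0.5   1.14  0.71  1.49 -0.9   0.86 -2.82]
   lift [ 0.3   1.1  -1.35  1.35  1.06  1.48  1.95]
   above [-0.08  1.4  -0.03  1.    1.2   1.92  2.23]
   p [-0.01  1.62 -0.25  0.81  1.38  2.02  2.18]
   ret [-0.22  1.72  0.19  0.51  1.    1.98  2.43]
20 1
   pre [ 0.23  0.89 -0.43  1.57 -0.01  0.64 -0.25]
   g [ 0.15  1.04 -0.38  1.59 -0.02  0.45 -0.24]
   lift [ 0.18  0.82 -0.45  1.49 -0.01  0.76 -0.33]
   above [-0.25  1.29  0.53  1.11  0.59  1.39 -0.65]
   p [-0.28  1.51  0.64  1.03  0.42  1.3  -0.68]
   ret [-0.32  1.51  0.61  0.86  0.41  1.52 -0.64]
20 -1
   pre [-0.19  0.91  0.44  1.58 -0.94  0.9  -2.59]
   g [-0.19  1.05  0.32  1.6  -1.06  0.73 -2.51]
   lift [-0.26  0.85  0.48  1.51 -0.87  1.   -2.75]
   above [ 0.
[... 902 characters left out ...]
48  0.62  0.26]
   above [-0.07  1.03  0.3   1.24  0.44  1.16 -0.54]
   p [-0.09  1.22  0.35  1.27  0.39  0.97 -0.61]
   ret [-0.13  1.14  0.29  1.18  0.41  1.16 -0.62]
50 -1
   pre [ 0.17  1.07  0.27  1.63 -1.29  1.19 -2.04]
   g [ 0.11  1.17  0.12  1.63 -1.4   1.   -1.99]
   lift [ 0.01  0.93  0.34  1.63 -1.32  1.22 -2.23]
   above [ 0.44  1.21 -1.13  1.21  1.41  1.92  2.12]
   p [-0.35  1.61  1.49  1.28 -0.93  1.18 -2.79]
   ret [ 0.35  1.31 -1.13  1.16  1.45  1.92  2.05]
[0.52164768 0.01427922 0.059     ]
1 [ 0.36  1.07 -0.91  1.83  1.13  0.87  1.07]
1 [ 0.51  0.93 -1.35  1.66  0.93  1.34  1.21]
-1 [-0.12  0.92  0.06  1.85 -0.13  0.38 -0.9 ]
-1 [-0.07  0.62 -0.03  1.67  0.02  0.84 -1.05]
```

```bash
python3 - <<'E'
from plan import *
g,q0,p,q1,z0,z1=bottle(np.radians(30),1)
r.move_ptp(g-.17*z0,q0)
print(r.read_state()["t"])
print(r.servo_line(g-.03*z0,max_speed=.2), r.servo_line(g,max_speed=.08,until_force=8))
r.grip(0.03); s=r.read_state(); print(s["finger_gap"],s["t"],s["eef_pos"]-g,s["ft_force"])
r.servo_line(g+[0,0,.15],max_speed=.15)
s=r.read_state(); print(s["finger_gap"],s["t"],s["ft_force"])
im=cam("side"); cv2.imwrite("pics/b.png",cv2.resize(im["color"],(800,600))[100:500,200:700])
E
```

```text
3.775
False False
0.04671877380983138 5.6167 [ 0.000212   -0.00031305  0.00059432] [-3.17487238 -3.44385816  8.49768821]
0.0468145573705443 6.7667 [ 0.40852562  0.32688101 -0.23292598]
```

View pics/b.png

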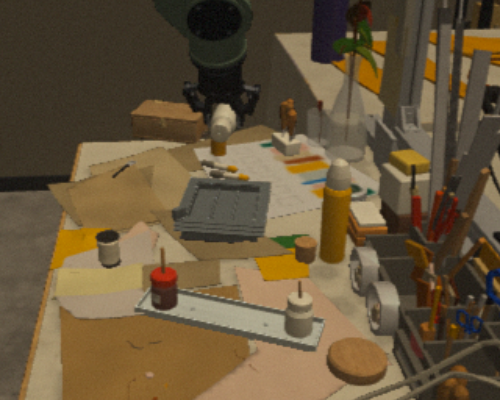

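```bash
python3 - <<'E'
from plan import *
g,q0,p,q1,z0,z1=bottle(np.radians(30),1)
r.move_ptp(p+[0,0,.13]-.06*z1*[1,1,0],q1)
r.servo_line(p+[0,0,.04],max_speed=.15)
s=r.read_state(); print(s["finger_gap"],s["t"],s["eef_pos"]-p,s["ft_force"])
for c in ("scene","side"):
    im=cam(c); P=cloud(im); 
    d=P-(L0); u=np.array([np.cos(la),np.sin(la),0]); a=d@u; b=d@h
    m=(np.abs(a)<.028)&(np.abs(b)<.045)&(P[...,2]>.025)&(P[...,2]<.17); q=P[m]; aa=a[m]
    print(c,m.sum()); 
    for z in np.arange(.03,.17,.015):
        k=(q[:,2]>=z)&(q[:,2]<z+.015)
        if k.sum(): print(round(z,3),k.sum(),"a",aa[k].min().round(4),aa[k].max().round(4),"b",b[m][k].min().round(4),b[m][k].max().round(4))
    cc=im["color"]; cv2.imwrite(f"pics/c{c}.png",cv2.resize(cc[120:340,180:420] if c=="side" else cc[80:300,210:450],(600,550)))
E
```

```text
0.04630267902939916 8.725 [0.00049158 0.0002902  0.04071814] [-0.40810172 -0.95380568 -0.34437277]
scene 16
0.045 15 a -0.0211 0.0017 b -0.0241 -0.0076
0.06 1 a -0.0117 -0.0117 b -0.0228 -0.0228
side 1024
0.045 62 a -0.0199 0.026 b -0.0026 0.0274
0.06 111 a -0.0204 0.0253 b -0.0022 0.0291
0.075 116 a -0.0195 0.0256 b -0.0029 0.0273
0.09 115 a -0.0278 0.0269 b 0.0057 0.0271
0.105 132 a -0.0279 0.0279 b -0.0084 0.0289
0.12 179 a -0.0273 0.028 b -0.0246 0.027
0.135 126 a -0.0275 0.0277 b -0.0449 0.0223
0.15 178 a -0.0276 0.0222 b -0.0446 0.0225
0.165 5 a 0.0013 0.0169 b 0.0024 0.0197
```

View pics/cside.png

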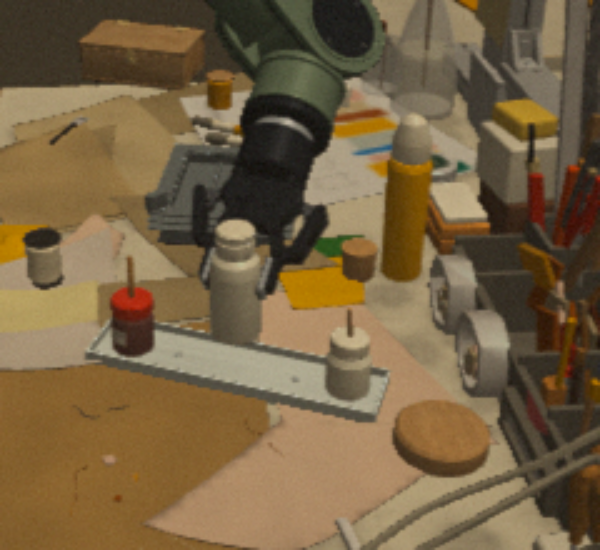

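```bash
python3 - <<'E'
from plan import *
g,q0,p,q1,z0,z1=bottle(np.radians(30),1)
u=np.array([np.cos(la),np.sin(la),0]); p=p-.002*u-.002*h
r.servo_line(p+[0,0,.006],max_speed=.1)
hit=r.servo_line(p-[0,0,.008],max_speed=.02,until_force=4)
s=r.read_state(); e=np.array(s["eef_pos"]); print(hit,s["finger_gap"],s["t"],e-p,s["ft_force"])
r.grip(.085); s=r.read_state(); print(s["finger_gap"],s["t"])
e=np.array(s["eef_pos"])
r.servo_line(e-.10*z1,max_speed=.12)
print(r.read_state()["t"])
im=cam("side"); P=cloud(im); d=P-L0; a=d@u; b=d@h
m=(np.abs(a)<.05)&(np.abs(b)<.05)&(P[...,2]>.02)&(P[...,2]<.15)
for z in np.arange(.02,.14,.015):
    k=m&(P[...,2]>=z)&(P[...,2]<z+.015)
    if k.sum(): print(round(z,3),k.sum(),"a",a[k].min().round(4),a[k].max().round(4),"b",b[k].min().round(4),b[k].max().round(4))
print(P[m][:,2].max())
ld=yaw-.716; dg=np.array([np.cos(ld),np.sin(ld),0]); y=-np.cross(up,dg); M=np.column_stack([np.cross(y,-up),y,-up]); q=R.from_matrix(M).as_quat()
lug=T0+tx*-.085+ty*.074+[0,0,.029]
r.servo_line(np.array(r.read_state()["eef_pos"])+[0,0,.12],max_speed=.2)
r.move_ptp(lug+[0,0,.10],q); r.grip(.045)
print(r.read_state()["t"])
im=cam("wrist"); cv2.imwrite("pics/w.png",im["color"]); P=cloud(im)
for n in ("lug","tray"):
    for o in r.spot_point("wrist",n)[:2]: print(n,o["centre"],o["confidence"],uv2w(im,*o["centre"],z=.059 if n=="lug" else .033))
m=(P[...,2]>.063)&(P[...,2]<.077)&(np.hypot(P[...,0]-lug[0],P[...,1]-lug[1])<.035); k=P[m]
print("lug",lug,m.sum(),k.mean(0), cv2.minAreaRect((k[:,:2]*1000).astype(np.float32)),"expect ang",np.degrees(ld))
E
```

```text
True 0.04640996155927743 9.775 [ 0.00010069 -0.00024059 -0.000906  ] [0.5630414  2.64649953 8.04365899]
0.08494248790145494 10.2417
11.225
0.02 104 a -0.0201 0.0242 b 0.0006 0.0287
0.035 102 a -0.0192 0.0242 b -0.0 0.026
0.05 106 a -0.0193 0.0252 b 0.001 0.0269
0.065 110 a -0.0211 0.0245 b -0.0084 0.027
0.08 143 a -0.0211 0.0238 b -0.0089 0.0257
0.095 80 a -0.0185 0.0185 b 0.0002 0.0205
0.11 159 a -0.0167 0.0194 b -0.0159 0.0198
0.12421330080611914
13.4917
lug [256.3, 201.3] 0.8 [0.52423412 0.01588257 0.059     ]
tray [258.6, 43.3] 0.72 [0.61623518 0.08161655 0.033     ]
lug [0.52164768 0.01427922 0.059     ] 584 [0.52504489 0.01561006 0.06953751] ((523.6480102539062, 14.810829162597656), (28.088346481323242, 11.627425193786621), 36.69824981689453) expect ang 36.38281999080728
```

View pics/w.png

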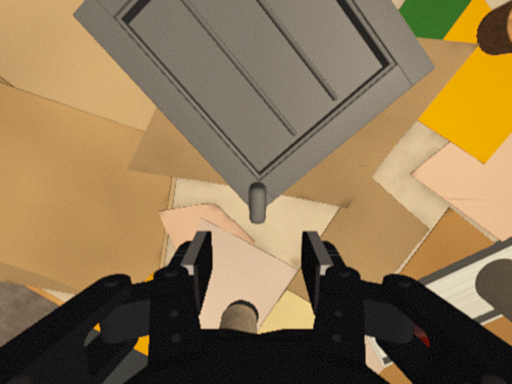

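```bash
cat >> plan.py <<'E'
ld=yaw-.716; dg=np.array([np.cos(ld),np.sin(ld),0]); w=np.cross(up,dg)
M=np.column_stack([np.cross(-w,-up),-w,-up]); qL=R.from_matrix(M).as_quat()
lug=np.array([.5237,.0148,.059]); G=lug+[0,0,.017]
piv=lug+tx*.160-ty*.138; piv[2]=.030
def tilt(deg,dz=0):
    rot=R.from_rotvec(w*np.radians(deg)); return piv+rot.apply(G-piv)+[0,0,dz],(rot*R.from_quat(qL)).as_quat()
def corners(tag):
    # tray flange height map from both cameras in seated tray frame
    im=cam("side"); cv2.imwrite(f"pics/{tag}.png",cv2.resize(im["color"][90:310,160:400],(600,550)))
    for c in ("scene","side"):
        if c=="scene": im=cam(c)
        for n in ("lug","far_corner","left_corner","right_corner"):
            o=r.spot_point(c,n)
            if o: print(c,n,round(o[0]["confidence"],2),np.round(uv2w(im,*o[0]["centre"]),3))
E
python3 - <<'E'
from plan import *
r.servo_line(G+[0,0,.03],qL,max_speed=.1); print(r.servo_line(G,max_speed=.04,until_force=6))
r.grip(0.0); s=r.read_state(); print(s["finger_gap"],s["t"],np.array(s["eef_pos"])-G,np.round(s["ft_force"],1))
for d in (2,4,6,8,10,12):
    r.servo_line(*tilt(d),max_speed=.03); s=r.read_state(); print(d,s["finger_gap"],s["t"],np.round(s["ft_force"],1),np.round(s["torque"],2),np.round(s["eef_pos"],3))
corners("d")
E
```

```text
False
0.010866321958800525 15.625 [-4.06680705e-05  1.30209034e-04  3.26953702e-04] [-2.2  0.8  6.5]
2 0.010481606723697577 16.025 [-2.9  1.9  5. ] [ 0.12  0.62 -0.07] [0.525 0.016 0.083]
4 0.010337249326040517 16.425 [-4.6 -0.2  0.2] [-0.02  0.77 -0.03] [0.526 0.017 0.091]
6 0.010854960077600888 16.825 [-5.1 -2.4  1.8] [-0.62  1.    0.1 ] [0.528 0.018 0.098]
8 0.010672688190912086 17.225 [-4.7 -3.6  0.7] [-0.71  1.06  0.09] [0.53  0.019 0.105]
10 0.010546519116385709 17.625 [-5.8 -3.6  1.5] [-0.8   1.15  0.12] [0.532 0.021 0.112]
12 0.010866459842036179 18.025 [-7.1 -3.9  1.9] [-0.95  1.36  0.12] [0.534 0.022 0.119]
scene lug 0.82 [0.52  0.026 0.116]
scene far_corner 0.76 [0.694 0.149 0.047]
scene left_corner 0.63 [0.569 0.187 0.065]
scene right_corner 0.66 [ 0.678 -0.022  0.072]
side lug 0.66 [0.638 0.034 0.057]
side far_corner 0.75 [ 0.605 -0.142  0.   ]
side left_corner 0.82 [ 0.657 -0.013  0.073]
side right_corner 0.74 [0.556 0.004 0.037]
```

View pics/d.png

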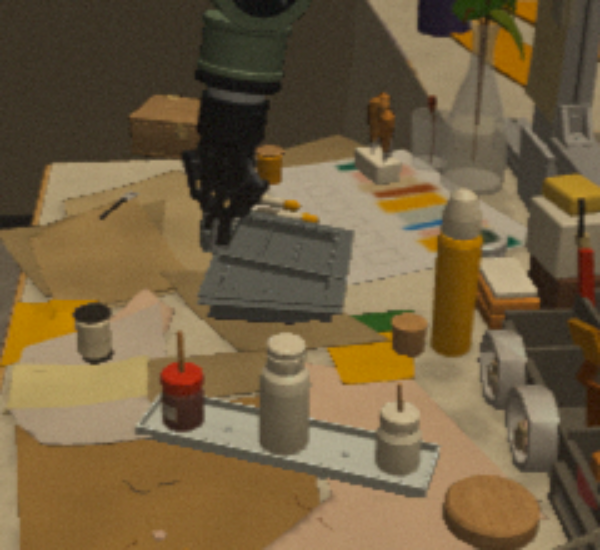

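```bash
python3 - <<'E'
from plan import *
for a in ((12,.02),(12,.05),(6,.11),(0,.16)):
    r.servo_line(*tilt(*a),max_speed=.05); s=r.read_state(); print(a,s["finger_gap"],s["t"],np.round(s["ft_force"],1),np.round(s["torque"],2),np.round(s["eef_pos"],3))
r.pause(.3); corners("e")
P=np.vstack([cloud(cam(c)).reshape(-1,3) for c in ("scene","side")])
c0=lug+tx*.085-ty*.074; e=np.column_stack([(P-c0)@tx,(P-c0)@ty,P[:,2]])
m=(np.abs(e[:,0])<.11)&(np.abs(e[:,1])<.10)&(e[:,2]>.12)&(e[:,2]<.25)&(np.hypot(e[:,0]+.085,e[:,1]-.074)>.06)
q=e[m]; A=np.c_[q[:,:2],np.ones(len(q))]
for _ in range(3):
    k=np.linalg.lstsq(A,q[:,2],rcond=None)[0]; f=np.abs(q[:,2]-A@k)<.015; q,A=q[f],A[f]
print(len(q),"plane slopes deg",np.degrees(np.arctan(k[:2])),"z0",k[2],q.min(0),q.max(0))
E
```

```text
(12, 0.02) 0.010744632016683032 19.075 [ 0.7 -0.8 -2.2] [ 0.07 -0.09 -0.04] [0.535 0.023 0.139]
(12, 0.05) 0.010446662416439788 19.825 [-0.1 -0.5 -0.7] [ 0.08 -0.15 -0.  ] [0.535 0.023 0.169]
(6, 0.11) 0.010624325123744234 20.7667 [ 0.5 -0.7 -1. ] [-0.01 -0.05 -0.04] [0.528 0.018 0.208]
(0, 0.16) 0.010438460168735992 21.4917 [ 0.4  0.2 -0.9] [-0.03  0.1   0.07] [0.524 0.015 0.236]
scene lug 0.81 [0.509 0.027 0.229]
scene far_corner 0.72 [0.711 0.144 0.204]
scene left_corner 0.72 [0.566 0.174 0.207]
scene right_corner 0.95 [ 0.833 -0.168  0.076]
side lug 0.61 [0.643 0.037 0.192]
side far_corner 0.85 [ 0.764 -0.32   0.016]
side left_corner 0.74 [ 0.889 -0.193  0.025]
side right_corner 0.8 [ 0.692 -0.236  0.003]
4039 plane slopes deg [ 0.88128133 -0.72654813] z0 0.19975822986324568 [-0.09945259 -0.0834828   0.18900314] [0.09852111 0.08792136 0.21112441]
```

View pics/e.png

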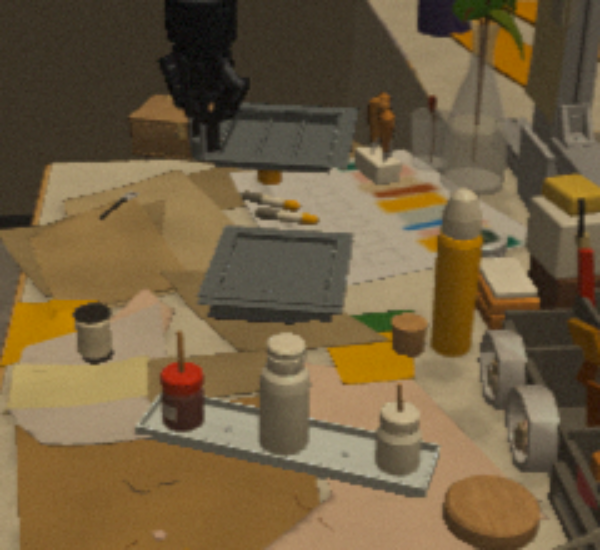

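The picture shows the tray held level, about 15 cm above the stack. The bottle is upright between the jars, and nothing else has moved.

```bash
python3 -c "
from bench import r
r.pause(.5); s=r.read_state(); print(s['t'],s['finger_gap'],max(abs(v) for v in s['joint_vel'])); r.hand_in()"
```

```text
22.8917 0.01047759597162585 0.002461321858039162
the job is handed in; nothing more can be done
```

The job is done and handed in at 22.9 s of robot time, with the arm still holding the tray up and level.

- **Bottle:** I gripped it by the body with the tool tilted 30°, turned it upright and lowered it into the channel until it touched. I then let go and backed out. It stands upright within about 3 mm of the middle of the empty place, and the jars show no visible change of place.
- **Peel:** I gripped the tray by the thumb lug and turned it 12° about the opposite corner of its pocket. The lug rose about 43 mm while the far corner stayed at about 47 mm height, against 48 mm when seated.
- **Final hold:** I lifted the tray free and levelled it. A plane fit to the depth readings puts it about 15 cm above where it lay, with a tilt of about 1°. The arm was still, and the grip opening was steady at 10.5 mm.

**Disagreements:** in the last two checks, most of the networks' corner and lug positions from the side camera, and one from the scene camera, were clearly wrong. I set those aside because the depth fit and the pictures agreed with each other. The bottle's cap read about 3 mm higher than expected, which I put down to camera error.

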